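# Bar the board into the test jig and hold the test plunger at its mark

### The arm

A 7-joint arm with a two-finger parallel gripper is mounted at the origin on the work surface. World frame = base frame: x ahead of the robot, y to its left, z up, the work surface at z = 0. Lengths are in m, angles in rad, forces in N, time in s.
With the tool pointing down it reaches from about 0.35 to 0.9 m from the base axis. Payload 19.9 kg.
Tool frame: the origin (TCP) lies between the finger pads; the fingertips stand 19 mm ahead of it and the grasp point (between the pads) is the TCP; z points along the fingers, y is the direction in which the jaws open and shut (so a half turn about z gives the same grasp; the last joint's range is limited). The gripper opens to 94 mm and grips with 3 to 60 N. Pads are 16 mm wide; open, the fingers measure 119 mm over their backs; the gripper's body (75 mm by 177 mm) begins 78 mm behind the grasp point.
Start: joints at [1.222, 0.417, -0.01, 1.614, 0.005, 1.111, -0.053], TCP at [0.189, -0.596, 0.224] pointing down, gripper open.
Joint ranges: [-2.81, 2.81], [-0.39, 2.02], [-1.27, 1.25], [0.06, 2.57], [-1.19, 4.33], [0.19, 2], [-2.82, 2.82]. Speed limits (rad/s): [1.89, 1.89, 2.39, 2.39, 3.01, 3.01, 3.01].

### API

Orientations are given as a 3x3 rotation matrix whose columns are the frame's x, y, z axes.
In Python, from rig import robot gives the robot as it stands. Calls block until the motion is done:
- robot.move_ptp(position, orientation): joint-space move of the TCP to a pose.
- robot.move_linear(position, velocity=0.15, frame=None, threshold=None): straight line of the TCP; frame=None keeps the orientation; velocity is the mean speed in m/s. With threshold (N) it stops when the force on the tool has changed by that much, and returns True; else False.
- robot.goto_joints(angles): joint-space move.
- robot.gripper_to(opening): finger opening in m; the grip force is fixed at half the most; returns when the fingers have stopped.
- robot.pause(seconds).
- robot.ik(position, orientation): joint angles nearest the present ones, or None.
- robot.get_state(): the state.
- robot.grab_frame(name): name is "side" or "top" or "wrist"; returns the picture (480x640x3 uint8, red, green, blue); there is no depth.
- robot.camera_info(name): a dict with "fx", "fy", "cx", "cy" (pixels), "dist" ([k1, k2, p1, p2, k3] as OpenCV has them; the pictures are not rectified), "rvec" (rotation vector, rad) and "tvec" (3), from world to camera coordinates, as OpenCV has them. Camera axes: x right, y down, z forward; pixel columns grow to the right and rows downward; lengths in m; the calibration is good to about 2 mm. A picture is of the moment at which its call begins: read the wrist's pose just before it. camera_info takes no time and is no camera call; for the wrist camera it gives the pose at the moment of the call.
A pose or a line that the arm cannot do raises robot.PlanningError and nothing moves.
- robot.sign_off(): hands the job in, once; it reports no verdict.
The state is a dict: "time": time; "qpos": joint angles; "joint_vel": joint speeds; "effort": joint torques, N m; "ee_pos": TCP position; "tool_rot": TCP orientation; "force": force on the tool from outside, world axes, zero at the start; "moment": the same for the moment, N m; "opening": finger opening in m.
Only numpy, scipy, OpenCV 4.12 (cv2) and the standard library are available. Lean on these libraries where they do the work, as an engineer would, in place of code of your own. Each camera call takes 0.05 s, during which the arm holds its last target. There are 200 camera calls.

### The job

Lay the loose aluminium retaining bar across the circuit-board test jig, black grip upwards, centred and lying flat down in the notches of both supports, and let go of it. Only then press the spring plunger of the grey test station down with the fingers until the top of its cap is level with the top of the fixed steel index pin beside it, and keep it there: finish while still holding it pressed at that level, not released. Leave the jar, the spool and the screwdriver where they are.

Things in the scene. Friction and masses are not known exactly. Their poses are not given: they have to be found in the camera images.
- jig: Fixed test jig: black base plate 140 (x) x 220 (y) x 15 mm with a green circuit board (parts up to 53 mm above the bench) between two aluminium supports at jig y = +80 and -80 mm, each 38 (x) x 16 (y) mm, open notch on top, side horns up to 67 mm. Origin: centre of the base's underside, z up. The bar belongs along the jig's y axis, underside 55 mm above the bench, centre over this origin.
- notch_a (a point): Centre of the notch floor of the support at jig y = +80 mm, 55 mm above the bench; axes as the jig's. The notch runs along jig y, is 22 mm wide, 12 mm deep and open at the top and both ends.
- notch_b (a point): The same for the other support, at jig y = -80 mm.
- bar: Loose bar, 0.1 to 0.18 kg, lying grip-up on the bench on one side of the jig (the station is on the other): aluminium flat 200 (x) x 16 (y) x 12 (z) mm, with a black grip block on the middle of its top, 40 (x) x 14 (y) mm, from 12 to 36 mm above the underside. Origin: centre of the underside; x along the bar, z up. Same either way round.
- station: Fixed test station, its place and yaw vary: grey box 90 (x) x 100 (y) x 45 mm high on the bench, with a black-capped spring plunger upright in the middle of its top and a plain steel index pin beside it. Origin: centre of the underside, z up.
- plunger_top (a point): Centre of the flat top of the plunger's round black cap (34 mm diameter, 9 mm thick), which moves with the plunger: 86 mm above the bench when released, over the station's origin.
- plunger (a joint): Travel of the plunger in m: 0 released, grows as it is pressed straight down, stop at 0.017. It springs back when let go: about 2 N to start, 0.6 N more per mm, about 8 N at the index level (0.010).
- index_top (a point): Centre of the flat top of the fixed steel index pin (12 mm diameter) at station y = +38 mm: 76 mm above the bench, which is the cap's top at 10 mm of travel.
- jar: Bystander: closed jar, 48 mm diameter, 50 mm high, with black lid, loose on the bench beyond the jig. Origin: centre of its underside.
- spool: Bystander: grey spool, 56 mm diameter, 40 mm high, standing loose beyond the jig. Origin: centre of its underside.
- screwdriver: Bystander: screwdriver 170 mm long with an orange handle, lying loose on the bench, x along it. Origin: underside, near its middle.
Things that resemble listed ones, but are neither listed nor needed, are in the scene too. Of the things that look like the bar, the largest one is meant.

How it is judged:
On the way:
1. the bar lies in both notches, grip up, centred, and the fingers have let go of it (z of bar in the frame of jig between 0.051 and 0.059 m and x of bar in the frame of jig between -0.007 and 0.007 m and y of bar in the frame of jig between -0.012 and 0.012 m and angle between bar's own z axis and vertical below 0.08 rad and angle between the x axis of bar and the y axis of jig, either way round below 0.08 rad and contact force between the fingers and bar below 0.1 N and linear speed of bar below 0.02 m/s), for 0.2 s.
At the end, for the whole second after the job is handed in: Bar still and untouched in both notches: height within 4 mm, across 7 mm, along 12 mm, tilt and yaw within 0.08 rad. Fingers hold the plunger down with over 3 N, cap top within 2.5 mm of the index pin's top (travel 7.5 to 12.5 mm) (all of step 1 and value of joint plunger between 0.0075 and 0.0125 m and contact force between the fingers and station above 3 N); the arm keeps its last pose, push and grip.
It fails at once if the plunger is pressed more than 4 mm while the bar is not in its notches (value of joint plunger above 0.004 m and not (z of bar in the frame of jig between 0.051 and 0.059 m and x of bar in the frame of jig between -0.007 and 0.007 m and y of bar in the frame of jig between -0.012 and 0.012 m and angle between bar's own z axis and vertical below 0.08 rad and angle between the x axis of bar and the y axis of jig, either way round below 0.08 rad)).
It fails at once if the jar, the spool or the screwdriver is moved more than 30 mm (distance of any of jar, spool, screwdriver from where it was at the start of the episode above 0.03 m).
It also fails if it takes over 53 s, if anything falls off the work surface, if the arm or the gripper's body presses on something with over 40 N, if the wrist force passes 120 N, or if a joint passes its speed limit or range.

## Working session

There is one attempt and no reset: what is moved stays moved. The work goes in short steps, each a Python script; the robot and the scene stay as the last script left them, time stands still between calls to the robot, and variables do not carry over. Pictures are saved under pics/ and viewed, about 8 in all and at most 12, crops included, and the job is handed in when it is done.

```bash
ls; mkdir -p pics; python3 - <<'E'
from rig import robot
import cv2
for n in("top","side"):
    cv2.imwrite(f"pics/{n}0.png",robot.grab_frame(n)[:,:,::-1])
    print(n,robot.camera_info(n))
s=robot.get_state();print(s["time"],s["ee_pos"],s["tool_rot"],s["opening"],s["force"])
E
```

```text
pics
top {'fx': 469.90627112863103, 'fy': 469.90627112863103, 'cx': 324.67969707077566, 'cy': 238.72651435959878, 'dist': array([0.0274274, 0.       , 0.       , 0.       , 0.       ]), 'rvec': array([ 2.20159336, -2.16084938,  0.06049362]), 'tvec': array([-0.04103052,  0.58783784,  1.02786317])}
side {'fx': 500.3592977713808, 'fy': 500.3592977713808, 'cx': 314.63767980358017, 'cy': 242.16578949490255, 'dist': array([-0.08838049,  0.        ,  0.        ,  0.        ,  0.        ]), 'rvec': array([ 2.34159747, -0.18527813,  0.1020831 ]), 'tvec': array([-0.5958533 ,  0.08613377,  1.09774781])}
0.1 [ 0.18923165 -0.59532464  0.22388574] [[ 9.53008099e-01  3.02944531e-01 -4.17002403e-04]
 [ 3.02944807e-01 -9.53007526e-01  1.04819618e-03]
 [-7.98611275e-05 -1.12526816e-03 -9.99999364e-01]] 0.09398698236763944 [-0.36110485 -0.08322124  0.53457286]
```

View pics/top0.png

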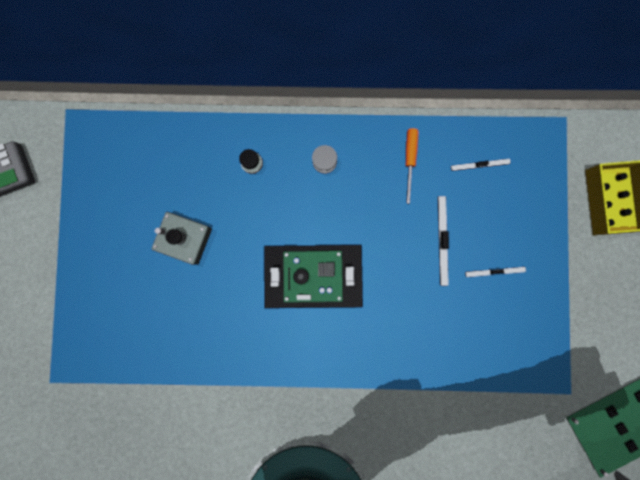

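View pics/side0.png

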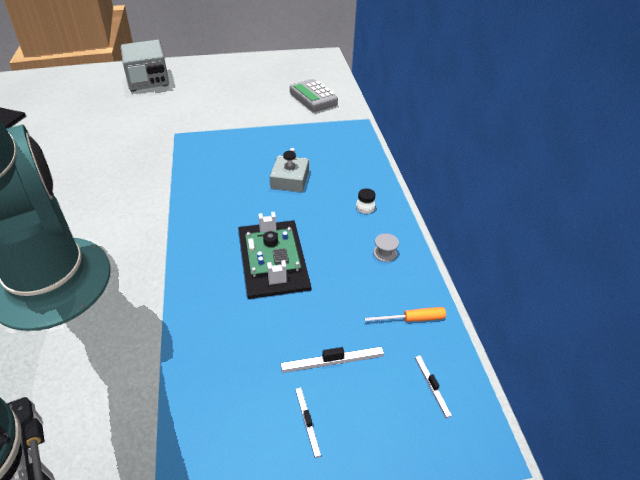

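Top view: the bar is the long one at (444,240), its grip at about (445,240). The jig is centred near (313,276), with supports at (275,277) and (350,275). The station cap is at (176,236) and the index pin at (158,231). The two short bars at right are decoys. The side view agrees.

```bash
cat > h.py <<'E'
from rig import robot
import numpy as np, cv2
def cam(n):
    c=robot.camera_info(n)
    return c,np.array([[c["fx"],0,c["cx"]],[0,c["fy"],c["cy"]],[0,0,1]])
def unproj(c,K,px,z):
    """pixels -> world points on plane z"""
    u=cv2.undistortPoints(np.float64(px).reshape(-1,1,2),K,c["dist"]).reshape(-1,2)
    R=cv2.Rodrigues(c["rvec"])[0]; o=-R.T@c["tvec"]
    d=np.c_[u,np.ones(len(u))]@R
    return o+d*((np.reshape(z,-1)-o[2])/d[:,2])[:,None]
def proj(c,K,P):
    return cv2.projectPoints(np.float64(P).reshape(-1,1,3),c["rvec"],c["tvec"],K,c["dist"])[0].reshape(-1,2)
def down(yaw):
    """tool down, jaw (y) axis at world angle yaw"""
    c,s=np.cos(yaw),np.sin(yaw)
    y=np.array([c,s,0]); z=np.array([0,0,-1.]); return np.c_[np.cross(y,z),y,z]
E
python3 - <<'E'
from h import *
c,K=cam("top")
P=unproj(c,K,[(443,197),(445,284),(445,240),(275,277),(350,275),(176,236),(158,231),(250,158),(324,157),(412,130),(408,203)],[.012,.012,.036,.067,.067,.086,.076,.05,.04,.02,.01])
print(P.round(3))
s=robot.get_state();w,Kw=cam("wrist")
print(w, Kw)
R=cv2.Rodrigues(w["rvec"])[0];o=-R.T@w["tvec"]
print("cam in tool",s["tool_rot"].T@(o-s["ee_pos"]), s["tool_rot"].T@R.T)
b=P[:2].mean(0); d=P[0]-P[1]
yaw=np.arctan2(d[1],d[0])+np.pi/2
for y in(yaw,yaw-np.pi): print(y,robot.ik([P[2][0],P[2][1],.25],down(y)))
E
```

```text
[[ 0.688 -0.294  0.012]
 [ 0.493 -0.299  0.012]
 [ 0.589 -0.293  0.036]
 [ 0.502  0.073  0.067]
 [ 0.509 -0.086  0.067]
 [ 0.584  0.28   0.086]
 [ 0.595  0.322  0.076]
 [ 0.761  0.137  0.05 ]
 [ 0.768 -0.025  0.04 ]
 [ 0.838 -0.222  0.02 ]
 [ 0.673 -0.216  0.01 ]]
{'fx': 360.72126723873646, 'fy': 360.72126723873646, 'cx': 324.3341936333235, 'cy': 241.5375191394736, 'dist': array([-0.0250232,  0.       ,  0.       ,  0.       ,  0.       ]), 'rvec': array([-2.35515544,  1.72073315,  0.2345413 ]), 'tvec': array([-0.62481275, -0.02843014,  0.39148195])} [[360.72126724   0.         324.33419363]
 [  0.         360.72126724 241.53751914]
 [  0.           0.           1.        ]]
cam in tool [ 0.07690199  0.00060748 -0.15996841] [[ 7.95914467e-04 -9.64216008e-01 -2.65116685e-01]
 [ 9.99999420e-01  9.59899337e-04 -4.88978284e-04]
 [ 7.25966019e-04 -2.65116142e-01  9.64216212e-01]]
1.5955488718984954 [ 0.87538688  0.53940641 -0.67428767  1.47688471  0.34516822  1.24612902
  1.75562274]
-1.5460437816912977 [ 0.53442261  0.46285337 -0.16863492  1.4900768   0.08063441  1.19545713
 -1.19241237]
```

```bash
python3 - <<'E'
from h import *
import pickle
t0=robot.get_state()["time"]
D={}
def shot(n,p,y):
    robot.move_ptp(p,down(y)); robot.pause(0.3)
    w=robot.camera_info("wrist"); im=robot.grab_frame("wrist")
    D[n]=(w,im); cv2.imwrite(f"pics/{n}.png",im[:,:,::-1]); s=robot.get_state(); print(n,s["time"],s["ee_pos"].round(4),s["qpos"].round(2))
shot("bar",[.585,-.296,.2],-1.546)
def best(p,ys):
    L=[(np.abs(q-robot.get_state()["qpos"]).max(),y) for y in ys if (q:=robot.ik(p,down(y))) is not None]; print(L); return min(L)[1]
p=[.505,-.007,.25]; shot("jig",p,best(p,[.04,.04-np.pi]))
p=[.584,.28,.25]; shot("stn",p,best(p,[.25,.25-np.pi,-1.32,1.82]))
pickle.dump(D,open("D.pkl","wb"))
cv2.imwrite("pics/all.png",np.vstack([np.hstack([cv2.resize(D[k][1],(400,300))for k in("bar","jig")]),np.hstack([cv2.resize(D["stn"][1],(400,300)),np.zeros((300,400,3),np.uint8)])])[:,:,::-1])
E
```

```text
bar 2.2583 [ 0.5849 -0.2963  0.2   ] [ 0.53  0.5  -0.16  1.55  0.08  1.1  -1.19]
[(np.float64(1.059054380799162), 0.04), (np.float64(1.5744416922509308), -3.101592653589793)]
jig 3.775 [ 0.5051 -0.0072  0.2499] [ 0.47  0.22 -0.58  1.86  0.13  1.1  -0.13]
[(np.float64(0.45887061733198053), 0.25), (np.float64(2.5885340726016484), -2.891592653589793), (np.float64(1.8563091604104882), -1.32), (np.float64(1.0956823975028922), 1.82)]
stn 5.2667 [0.5842 0.2794 0.2502] [ 0.01  0.53 -0.72  1.51  0.36  1.24 -0.52]
```

View pics/bar.png

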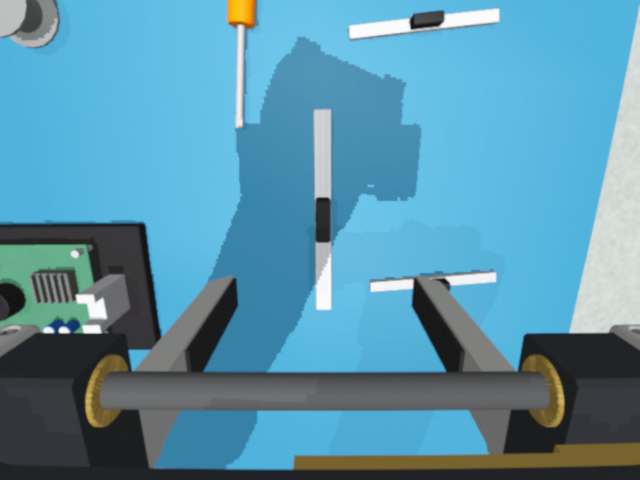

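View pics/jig.png

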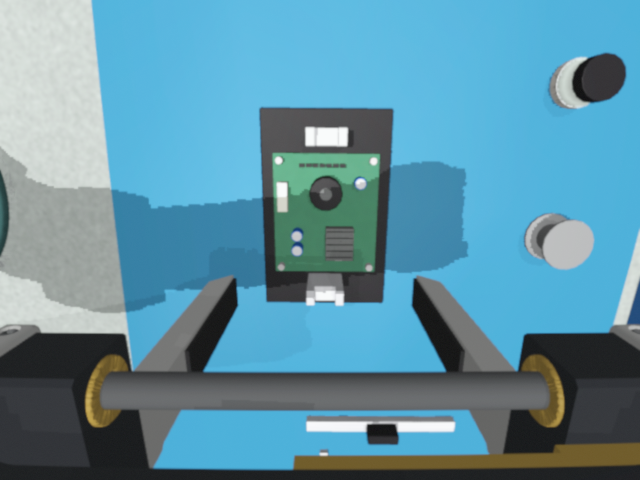

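View pics/stn.png

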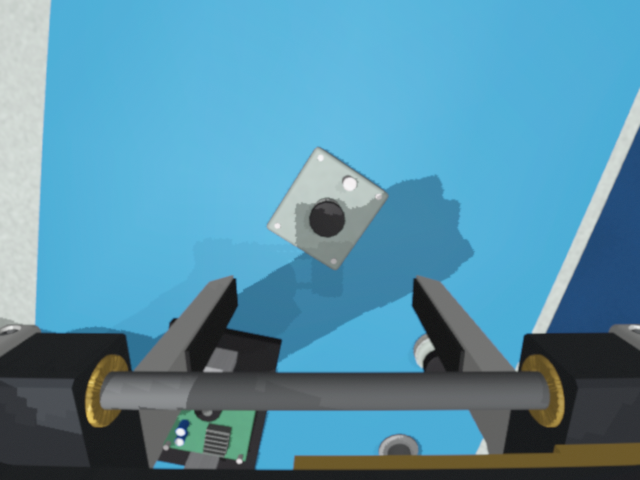

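The wrist views are sharp. The bar's corners are at (314,110), (330,109), (331,309) and (316,309). The jig plate's corners are at (261,108), (393,109), (383,302) and (267,302). The station's top corners are at (318,147), (387,195), (335,270) and (267,226), its cap at (327,218) and its pin at (349,184).

```bash
cat > meas.py <<'E'
from h import *
import pickle
from scipy.optimize import least_squares
D=pickle.load(open("D.pkl","rb"))
def fit(w,local,px,x0):
    K=np.array([[w["fx"],0,w["cx"]],[0,w["fy"],w["cy"]],[0,0,1]]); L=np.float64(local)
    def P(p):
        c,s=np.cos(p[2]),np.sin(p[2]); return np.c_[c*L[:,0]-s*L[:,1]+p[0],s*L[:,0]+c*L[:,1]+p[1],L[:,2]]
    f=lambda p:(proj(w,K,P(p))-px).ravel()
    r=least_squares(f,x0,x_scale=[.01,.01,.1]); return r.x,f(r.x).reshape(-1,2)
def corners(px,im,win=3):
    g=cv2.cvtColor(im,cv2.COLOR_RGB2GRAY)
    return cv2.cornerSubPix(g,np.float32(px).reshape(-1,1,2),(win,win),(-1,-1),(3,50,.01)).reshape(-1,2)
if __name__=="__main__":
  w,im=D["bar"]; px=corners([(314,110),(330,109),(331,309),(316,309)],im)
  h=.1;print("bar",*fit(w,[(h,.008,.012),(h,-.008,.012),(-h,-.008,.012),(-h,.008,.012)],px,[.585,-.296,.02]))
  w,im=D["jig"]; px=corners([(261,108),(393,109),(383,302),(267,302)],im)
  print("jig",*fit(w,[(-.07,.11,.015),(.07,.11,.015),(.07,-.11,.015),(-.07,-.11,.015)],px,[.505,-.007,.04]))
  w,im=D["stn"]; px=corners([(318,147),(387,195),(335,270),(267,226)],im)
  for y in (.6,-.6,.0):
    r=fit(w,[(-.045,.05,.045),(.045,.05,.045),(.045,-.05,.045),(-.045,-.05,.045),(0,0,.086),(0,.038,.076)],np.r_[px,[(327,218),(349,184)]],[.584,.28,y]); print("stn",*r)
  K=np.array([[w["fx"],0,w["cx"]],[0,w["fy"],w["cy"]],[0,0,1]])
  print(unproj(w,K,[(327,218),(349,184)],[.086,.076]))
  # support tops in the jig picture (horn outlines)
  w,im=D["jig"]; print(unproj(w,K,[(326.5,127),(325,304)],[.067,.067]))
  w,im=D["bar"]; print("grip top centre",unproj(w,K,[(323,218)],[.036]))
  cv2.imwrite("pics/crops.png",np.hstack([cv2.resize(D["jig"][1][100:170,285:365],(400,350)),cv2.resize(D["jig"][1][250:320,285:365],(400,350))])[:,:,::-1])
E
python3 meas.py
```

```text
bar [ 0.59136977 -0.2951274   0.03075762] [[-0.42679412 -0.35607361]
 [ 0.41486853 -0.28244154]
 [ 0.55809066  0.50090256]
 [-0.54493353  0.36802322]]
jig [ 0.50558857 -0.0050319   0.02985357] [[-1.23429945 -0.91107668]
 [ 1.18667457 -0.63370575]
 [ 1.1065973   1.11900128]
 [-1.05020447  1.17424337]]
stn [ 0.58419458  0.28813945 -0.3349122 ] [[-0.83787458 -3.49293272]
 [ 3.63020512 -0.31666034]
 [ 0.45116617  2.96780814]
 [-3.54031953  1.22335943]
 [-0.25256865  1.26989221]
 [ 0.50350751 -0.70670861]]
stn [ 0.58419458  0.28813945 -0.33491236] [[-0.83786438 -3.49293523]
 [ 3.6302064  -0.31665048]
 [ 0.451155    2.96780895]
 [-3.54032366  1.22334865]
 [-0.25256975  1.26989143]
 [ 0.50351206 -0.70670562]]
stn [ 0.58419458  0.28813945 -0.33491211] [[-0.83788008 -3.49293137]
 [ 3.63020443 -0.31666566]
 [ 0.4511722   2.96780771]
 [-3.5403173   1.22336525]
 [-0.25256807  1.26989264]
 [ 0.50350506 -0.70671022]]
[[0.58412367 0.28934537 0.086     ]
 [0.59640632 0.32328902 0.076     ]]
[[ 0.50341427  0.08304995  0.067     ]
 [ 0.5090722  -0.0918339   0.067     ]]
grip top centre [[ 0.59502251 -0.29539712  0.036     ]]
```

View pics/crops.png

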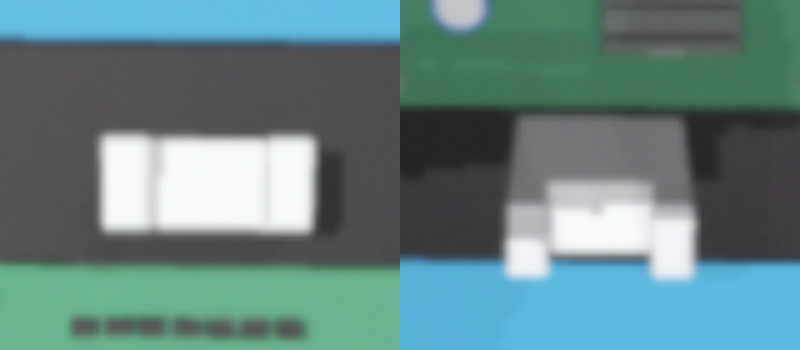

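Crop: horn-top centres are at about (326.6,136.2) for the far support and (325,301.3) for the near one, both open-topped with the notch along the jig's y axis. I'll cross-check with these, then pick and place.

```bash
python3 - <<'E'
from meas import *
w,im=D["jig"];K=np.array([[w["fx"],0,w["cx"]],[0,w["fy"],w["cy"]],[0,0,1]])
P=unproj(w,K,[(326.6,136.2),(325,301.3)],.067);d=P[0]-P[1]
print("supports",P,P.mean(0),np.hypot(*d[:2]),np.arctan2(-d[0],d[1]))
a,b=P[0][:2],P[1][:2]
bar=np.array([.5914,-.2951]);by=.0308
robot.gripper_to(.06)
robot.move_ptp([*bar,.12],down(by-np.pi/2))
robot.move_linear([*bar,.034],.1)
robot.gripper_to(.0)
s=robot.get_state();print(s["time"],s["opening"],s["ee_pos"],s["force"])
robot.move_linear([*bar,.16],.12)
s=robot.get_state();print(s["time"],s["opening"],s["force"])
w=robot.camera_info("wrist"); im=robot.grab_frame("wrist"); pickle.dump((w,im,s["ee_pos"],s["tool_rot"]),open("held.pkl","wb"))
cv2.imwrite("pics/held.png",im[:,:,::-1])
E
```

```text
supports [[ 0.50383711  0.07500079  0.067     ]
 [ 0.50895012 -0.08879516  0.067     ]] [ 0.50639362 -0.00689718  0.067     ] 0.16387573895775298 0.031205609774125717
9.8667 0.013828892865106255 [ 0.59135528 -0.29505937  0.03396242] [-0.5313612   0.74562021 -1.14862119]
11.0667 0.013665602965429544 [-0.5372434   0.21118521 -1.53302894]
```

View pics/held.png

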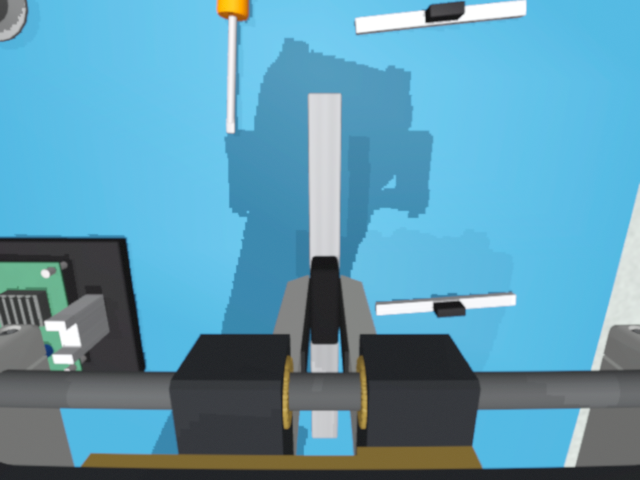

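The bar is held in the jaws (13.7 mm opening), with its far-end corners at (308,94) and (341,94). I'll check the in-hand offset along the bar, then place it.

```bash
python3 - <<'E'
from meas import *
w,im,p,R=pickle.load(open("held.pkl","rb"));K=np.array([[w["fx"],0,w["cx"]],[0,w["fy"],w["cy"]],[0,0,1]])
P=unproj(w,K,[(308,94),(341,94),(312,437.5),(337,437.5)],.138)
print(((P-p)@R).round(4)) # tool frame: x along the bar
E=((P-p)@R)
off=(E[:2,0].mean()+E[2:,0].mean())/2; print("off",off)
j=np.array([.506,-.006]);y=.0305
q=robot.ik([*j,.16],down(y));print(q)
u=down(y)[:2,0]
t=j-off*u if abs(off)<.012 else j; print("tcp target",t)
robot.move_ptp([*t,.16],down(y))
robot.move_linear([*t,.105],.1)
hit=robot.move_linear([*t,.0885],.03,threshold=6)
s=robot.get_state();print(hit,s["time"],s["opening"],s["ee_pos"],s["force"])
c,Kc=cam("side");im=robot.grab_frame("side");cv2.imwrite("pics/place.png",cv2.resize(im[180:330,180:380],(800,600),interpolation=2)[:,:,::-1])
E
```

```text
[[ 0.0991 -0.0071  0.021 ]
 [ 0.0991  0.0083  0.021 ]
 [-0.0984 -0.007   0.0212]
 [-0.0984  0.0085  0.0212]]
off 0.0003688402250972417
[ 0.67990726  0.41315696 -0.88506721  1.94667866  0.38878852  0.96099885
 -0.36169435]
tcp target [ 0.50601125 -0.00636867]
True 13.5083 0.014139220295092212 [ 0.50584107 -0.00646332  0.08879443] [-2.23804623 -0.55104089  8.81292807]
```

View pics/place.png

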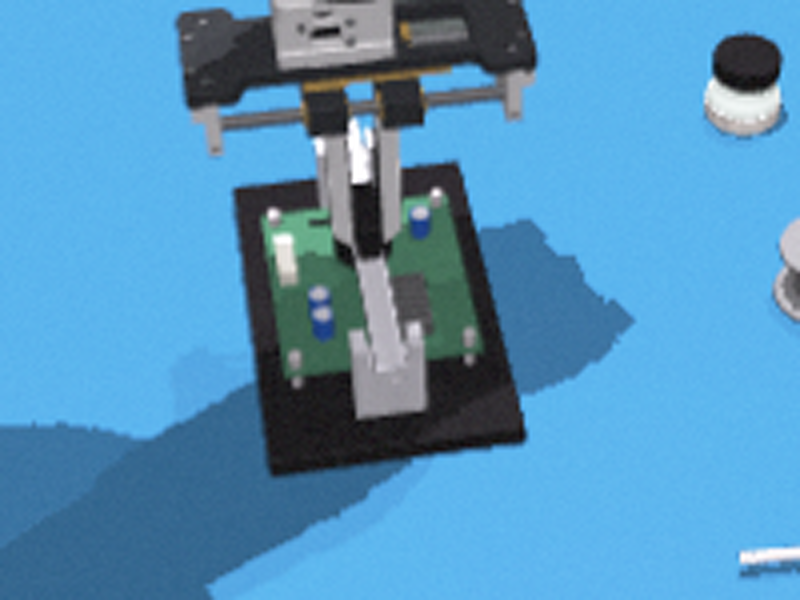

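The bar sits between the horns, and contact came at TCP z 0.0888 against an expected 0.089. I'll release, retreat and check.

```bash
python3 - <<'E'
from meas import *
robot.gripper_to(.05)
p=robot.get_state()["ee_pos"]
robot.move_linear([p[0],p[1],.25],.15);robot.pause(.3)
w=robot.camera_info("wrist");im=robot.grab_frame("wrist");pickle.dump((w,im),open("rel.pkl","wb"))
cv2.imwrite("pics/rel.png",cv2.resize(im[80:330,200:450],(600,600),interpolation=2)[:,:,::-1])
s=robot.get_state();print(s["time"],s["ee_pos"],s["force"])
E
```

```text
15.8667 [ 0.50541964 -0.00649094  0.24979564] [ 0.35055629 -0.37413656 -0.77232723]
```

View pics/rel.png

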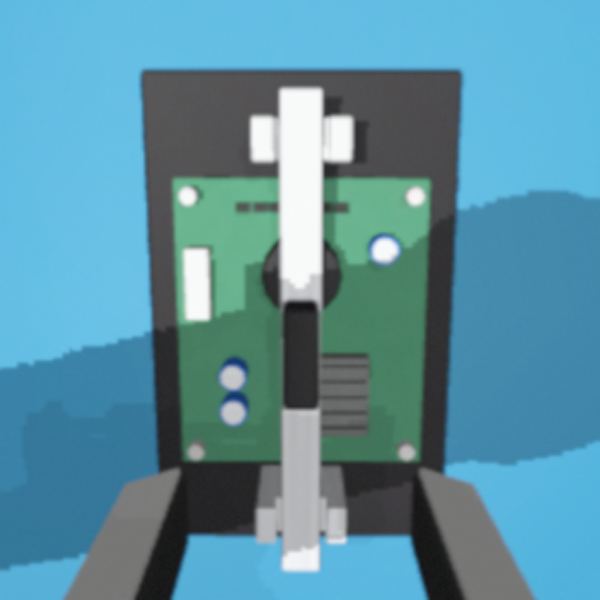

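Bar ends in the full frame: far end x 316.3–334.6 at row 116.7, near end x 317.5–332.9 at row 317.5. I'll fit that, and press if it's within limits.

```bash
python3 - <<'E'
from meas import *
w,im=pickle.load(open("rel.pkl","rb"))
h=.1;x,r=fit(w,[(h,.008,.067),(h,-.008,.067),(-h,-.008,.067),(-h,.008,.067)],[(316.3,116.7),(334.6,116.7),(332.9,317.5),(317.5,317.5)],[.506,-.006,1.6])
print("bar",x,r.round(1).tolist())
c,s=np.cos(.03),np.sin(.03);d=x[:2]-[.506,-.006];e=[c*d[0]+s*d[1],-s*d[0]+c*d[1],x[2]-np.pi/2-.03];print("in jig",e)
assert abs(e[0])<.004 and abs(e[1])<.007 and abs(e[2])<.05
S=np.array([.5842,.2888]);y=-.35
robot.gripper_to(0)
robot.move_ptp([*S,.18],down(y))
robot.move_linear([*S,.112],.1);robot.pause(.3)
f0=robot.get_state()["force"];print(f0)
for z in(.106,.104,.102,.100,.098,.0965,.095):
    robot.move_linear([*S,z],.02);robot.pause(.15);s=robot.get_state();print(z,s["time"],s["ee_pos"].round(4),(s["force"]-f0).round(2))
w=robot.camera_info("wrist");im=robot.grab_frame("wrist");im2=robot.grab_frame("side")
cv2.imwrite("pics/press.png",np.hstack([cv2.resize(im[150:450,175:475],(400,400)),cv2.resize(im2[120:220,240:340],(400,400),interpolation=2)])[:,:,::-1])
E
```

```text
bar [ 0.50603652 -0.00682967  1.60151671] [[0.3, -0.3], [-0.3, -0.3], [-0.1, 0.4], [0.1, 0.4]]
in jig [np.float64(1.1617169867284465e-05), np.float64(-0.0008303879021314134), np.float64(0.0007203806968672233)]
[0.38669645 0.56722631 0.01616432]
0.106 19.6583 [0.5842 0.2888 0.106 ] [-0.45  0.15 -0.33]
0.104 20.0583 [0.5843 0.2889 0.1042] [1.45 0.51 2.19]
0.102 20.4583 [0.5843 0.2889 0.1021] [1.01 0.9  3.55]
0.1 20.8583 [0.5843 0.2889 0.1001] [1.44 1.   4.4 ]
0.098 21.2583 [0.5843 0.2889 0.0981] [ 1.26 -0.74  6.36]
0.0965 21.6583 [0.5843 0.2889 0.0967] [-0.96 -0.29  6.77]
0.095 22.0583 [0.5843 0.2889 0.0953] [-0.12 -0.05  7.51]
```

View pics/press.png

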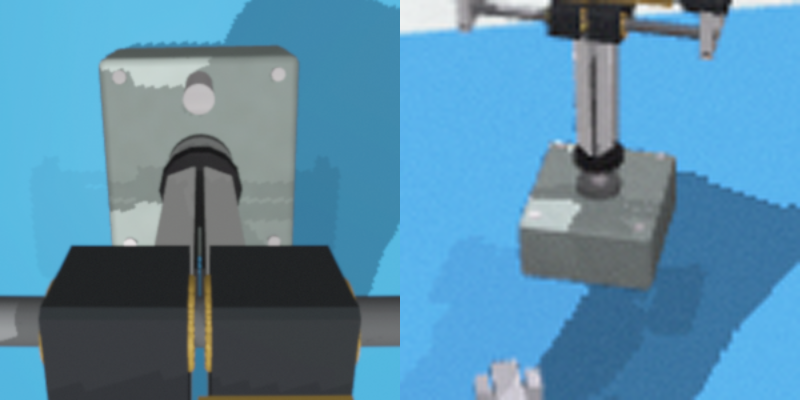

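```bash
python3 - <<'E'
from rig import robot
s=robot.get_state();print(s["time"],s["ee_pos"],s["force"]);robot.sign_off()
E
```

```text
22.1583 [0.58427203 0.28889431 0.09524585] [ 0.96543131 -0.01121502  6.89890082]
the job is handed in; nothing more can be done
```

I laid the bar in both notches with its grip up and let go of it. I then pressed the plunger with closed fingers and handed in at 22.2 s, still holding it down.

- **Bar:** a wrist picture taken after letting go puts it within 1 mm of the jig centre and within 0.001 rad of the jig's axis. When I lowered it, it touched down at the expected height (TCP 88.8 mm against 89 mm). Its height was not measured separately after letting go.
- **Plunger:** the fingertips held at 76.2 mm, against 76 mm for the index pin, which is about 9.8 mm of travel. The force was about 7 to 7.5 N, slightly under the nominal 8 N. The force reading was noisy by about 1 N.
- **Small disagreements:** two ways of measuring the jig centre differed by about 2 mm, so I used a point between them. Taking the box corners automatically in the station picture left errors of up to 3.6 pixels, so I leaned on the cap position instead. In the last pictures, the fingers rest on the cap, clear of the pin.
- **Bystanders:** no planned move went near the jar, spool or screwdriver, and no contact was noticed. I did not measure their positions again at the end.

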